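Sweep germanium offcuts into the scrap bin

TASK

Clear the work tray: use the fingers like a brush to sweep the three dark germanium offcuts along the deck and off the tray's open lip, so that all three drop into the blue scrap bin under it. Only push the offcuts, never pick up or carry them, and leave the lens blank, the brass holder, the jar and the bin standing where they are.

Things in the scene. Friction and masses are not known exactly. Their poses are not given: they have to be found in the camera images.
- tray: Cream work tray fixed to the bench: flat level deck 340 x 340 mm, its top 85 mm above the bench. Origin under the deck's centre at bench level; x, y along its sides, z up. A rim 12 mm high, 8 mm thick, inner faces 162 mm from the centre, runs round it except at the sweep-out lip in the middle of its -y side.
- tray_lip (a point): Middle of the free edge of the sweep-out lip, at deck height (85 mm above the bench), axes as the tray's: -y points outwards over the bin. The opening in the rim is 140 mm wide (70 mm either side of this point); through it the deck runs on flat to this edge, 185 mm from the tray's centre, between two cheeks as high as the rim.
- bin: Blue open-topped scrap bin standing loose on the bench under the lip, 200 mm (its x, along the tray's side) x 130 mm (its y) x 65 mm high, walls 4 mm, 0.6 kg; its rim is 8 mm below the underside of the lip, whose edge overhangs the bin by about 15 mm. Origin at the centre of its underside.
- block_a_mid (a point): Centre of a dark grey sawn germanium block, 30 x 24 mm (its x, y) and 16 mm high, lying flat and loose on the deck; about 60 g.
- block_b_mid (a point): Centre of a dark grey sawn germanium block, 26 x 26 mm and 16 mm high, lying flat and loose on the deck; about 60 g.
- core_mid (a point): Centre of a dark grey round germanium core, 28 mm in diameter and 16 mm high, standing on its flat end, loose on the deck; about 50 g.
- blank: Good lens blank, bright grey dome 50 mm in diameter and 18 mm high, loose on the deck in one of the two corners beside the lip; not to be moved. Origin at the centre of its underside.
- holder: Brass lens holder, a disc 48 mm in diameter and 12 mm thick with a 20 mm stem, 40 mm high in all, loose on the deck in the other corner beside the lip; not to be moved. Origin at the centre of its underside.
- jar: Small white jar with a yellow cap, 38 mm in diameter and 55 mm high, standing on the bench behind the tray, on its +y side opposite the lip; not to be moved. Origin at the centre of its underside.

How it is judged:
By the outcome, as a careful person would: the job done as asked, in the order asked, and still so for the second after the job is handed in, with the robot touching nothing.
It also fails if it takes over 51 s, if anything falls off the work surface, if the arm or the gripper's body presses on something with over 40 N, if the wrist force passes 120 N, or if a joint passes its speed limit or range.

ROBOT

A 6-joint arm with a two-finger parallel gripper is mounted at the origin on the work surface. World frame = base frame: x ahead of the robot, y to its left, z up, the work surface at z = 0. Lengths are in m, angles in rad, forces in N, time in s.
With the tool pointing down it reaches from about 0.25 to 0.85 m from the base axis. Payload 12.5 kg.
Tool frame: the origin (TCP) lies at the very end of the fingers, on their centre line; the grasp point (between the pads) lies 19 mm behind it (arm.hold_point_z is the distance from the TCP to the grasp point, in m); z points along the fingers, x is the direction in which the jaws open and shut, and the axes are right-handed (so a half turn about z gives the same grasp; the last joint's range is limited). The gripper opens to 93 mm and grips with 3 to 60 N. Pads are 15 mm wide; open, the fingers measure 128 mm over their backs; the gripper's body (75 mm by 188 mm) begins 65 mm behind the grasp point.
Start: joints at [-1.267, 0.351, 1.652, -0, 1.139, -0.085], TCP at [0.209, -0.509, 0.219] pointing down, gripper open.
Joint ranges: [-2.75, 2.75], [-0.79, 2.1], [0.01, 2.65], [-1.57, 4.71], [0.07, 3.14], [-2.87, 2.87]. Speed limits (rad/s): [2.22, 2.22, 2.79, 3.14, 3.14, 3.14].

INTERFACE

Orientations are given as a 3x3 rotation matrix whose columns are the frame's x, y, z axes.
In Python, from cell import arm gives the robot as it stands. The module is installed in compiled form; this text tells all that it offers.
- The arm moves only by the shell command python3 -m creep 'ROWS'. ROWS is JSON, a list of rows, each a list of 5 numbers: the finger opening in m, from 0 to 0.093, then the shift along the tool's x, y, z in m, then the turn about the tool's z in degrees. A call has 1 to 20 rows; each row is the pose to reach, as a shift and turn from the pose commanded when the call began, along the tool's axes at that moment; what a row does not reach only later rows make up. A row lasts 1/12 s, in which the tool goes at most 41.7 mm and 7.16 degrees, less where a joint would pass 70% of its speed; a pose out of reach is approached as far as the arm can. A call with a gripper value outside its range is refused whole. The fingers move at their own pace and stop on an object; the grip force is fixed at half the most. Time passes only in rows, so rows that repeat a pose let the fingers close. It gives the time, the measured TCP pose, the force and the opening at its end, in the units of the state.
- arm.state(): the state, without advancing time (a new reading comes with each control period).
- arm.capture(name): name is "side" or "top" or "wrist"; returns a dict with "color" (480x640x3 uint8, blue, green, red), "mtx" (3x3 intrinsics, pixels), "dist" ([k1, k2, p1, p2, k3] as OpenCV has them; the pictures are not rectified), "extrinsics" (4x4, takes a point from camera to world coordinates). Camera axes: x right, y up, looking along -z (the intrinsics and any distortion apply to the point x, -y, -z); pixel columns grow to the right and rows downward; lengths in m; the calibration is good to about 2 mm. A picture is of the moment at which its call begins. There is no depth.
- arm.hand_in(): hands the job in, once; it reports no verdict.
The state is a dict: "clock": time; "qpos": joint angles; "qvel": joint speeds; "joint_efforts": joint torques, N m; "tcp_pos": TCP position; "eef_rot": TCP orientation; "ft_force": force on the tool from outside, world axes, zero at the start; "torque": the same for the moment, N m; "gripper_width": opening from 0.0 (shut) to 1.0 (fully open).
Only numpy, scipy, OpenCV 4.12 (cv2) and the standard library are available. Lean on these libraries where they do the work, as an engineer would, in place of code of your own. Each camera call takes 0.05 s, during which the arm holds its last target. There are 200 camera calls.

## Working session

There is one attempt and no reset: what is moved stays moved. The work goes in short steps, Python scripts to look and compute and a shell command to move; the robot and the scene stay as the last step left them, time stands still between calls to the robot, and variables do not carry over. Pictures are saved under pics/ and viewed, about 8 in all and at most 12, crops included, and the job is handed in when it is done.

```bash
mkdir -p pics; cat > h.py <<'E'
import numpy as np, cv2
from cell import arm
def ray(c,px):
    u=cv2.undistortPoints(np.array(px,float).reshape(-1,1,2),np.array(c["mtx"]),np.array(c["dist"])).reshape(-1,2)
    d=np.c_[u[:,0],-u[:,1],-np.ones(len(u))]; E=np.array(c["extrinsics"])
    return E[:3,3], d@E[:3,:3].T
def plane(c,px,z):
    o,d=ray(c,px); return o+d*((z-o[2])/d[:,2])[:,None]
E
python3 - <<'E'
from h import *
s=arm.state(); print(s["tcp_pos"],s["eef_rot"],s["clock"],s["ft_force"])
for n in("top","side"):
    c=arm.capture(n); cv2.imwrite(f"pics/{n}0.png",c["color"]); print(n,np.round(c["extrinsics"],3))
E
```

```text
[ 0.20841428 -0.50859976  0.21809955] [[ 3.79116989e-01 -9.25348685e-01 -3.45609124e-04]
 [-9.25348008e-01 -3.79117132e-01  1.12447228e-03]
 [-1.17155528e-03 -1.06497830e-04 -9.99999308e-01]] 0.0 [ 0.02552026 -0.02589878 -0.5450851 ]
top [[ 0.021  0.995 -0.096  0.505]
 [-1.     0.022  0.006  0.073]
 [ 0.008  0.096  0.995  0.95 ]
 [ 0.     0.     0.     1.   ]]
side [[ 0.961  0.201 -0.188  0.377]
 [-0.275  0.698 -0.662 -0.639]
 [-0.001  0.688  0.726  0.834]
 [ 0.     0.     0.     1.   ]]
```

View pics/top0.png

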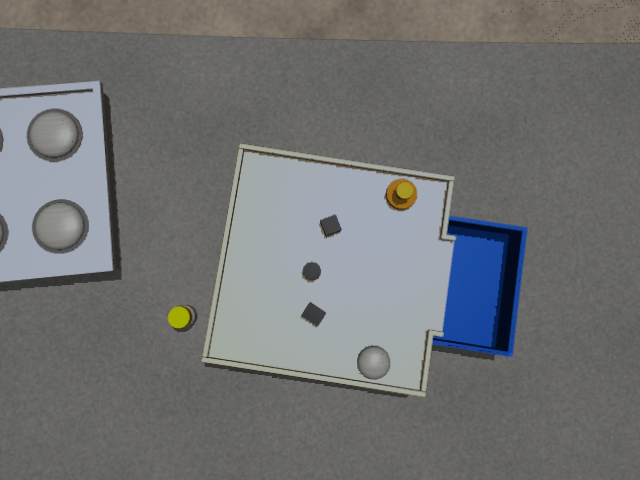

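View pics/side0.png

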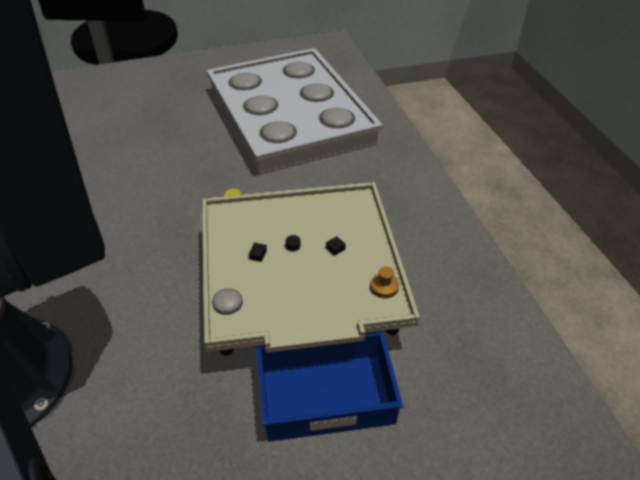

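The top view shows the lip at about (445,285) and the bin to its right. The blocks are at (331,226) and (313,315), the core at (312,272), the holder at (401,194) and the blank at (373,362). The side view agrees. Next I'll measure in the tray frame.

```bash
cat > meas.py <<'E'
from h import *
def tray_frame():
    T=np.load("tray.npz"); return T["o"],T["R"]
def darks(c,z=0.101):
    im=c["color"]; hsv=cv2.cvtColor(im,cv2.COLOR_BGR2HSV)
    m=(hsv[...,2]<90).astype(np.uint8)
    return m
if __name__=="__main__":
    c=arm.capture("top")
    # outer rim corners (top, z=.097): +y+x?,... world from pixels
    P=plane(c,[(241,146),(453,178),(425,394),(205,361)],0.097)[:,:2]
    print("corners",P.round(3), [np.linalg.norm(P[i]-P[(i+1)%4]).round(3) for i in range(4)])
    o=P.mean(0); yv=(P[0]+P[3]-P[1]-P[2]); yv/=np.linalg.norm(yv); xv=np.array([yv[1],-yv[0]])
    R=np.c_[xv,yv]; np.savez("tray.npz",o=o,R=R); print("o",o,"x",xv,"y",yv)
    print("lip", (plane(c,[(452,240),(442,332)],0.085)[:,:2]-o)@R)
    for name,px in [("holder",(405,190)),("blank",(373,362)),("jar",(179,317))]:
        print(name,((plane(c,[px],.125 if name=="holder" else .1 if name=="blank" else .055)[:,:2]-o)@R).round(3))
    for n in("top","side"):
        c=arm.capture(n); im=c["color"]; m=(im.max(2)<90).astype(np.uint8)
        box=(285,200,360,340) if n=="top" else (240,225,355,265)
        for k in cv2.findContours(m[box[1]:box[3],box[0]:box[2]],cv2.RETR_EXTERNAL,cv2.CHAIN_APPROX_NONE,offset=box[:2])[0]:
            a=cv2.contourArea(k)
            if a<40: continue
            M=cv2.moments(k); px=(M["m10"]/a,M["m01"]/a)
            W=plane(c,k.reshape(-1,2),.101)[:,:2]; r=cv2.minAreaRect((((W-o)@R)*1000).astype(np.float32))
            w=plane(c,[px],.097 if n=="top" else .093)[0,:2]; print(n,np.round(px),a,"world",w.round(3),"tray",((w-o)@R).round(3),np.round(r[1]),r[2])
E
python3 meas.py
```

```text
corners [[ 0.726  0.197]
 [ 0.683 -0.134]
 [ 0.355 -0.091]
 [ 0.396  0.239]] [np.float64(0.333), np.float64(0.331), np.float64(0.332), np.float64(0.333)]
o [0.54005315 0.05252257] x [ 0.99183292 -0.12754396] y [0.12754396 0.99183292]
lip [[ 0.07093418 -0.18024905]
 [-0.07180094 -0.18268842]]
holder [[ 0.13  -0.092]]
blank [[-0.131 -0.083]]
jar [[-0.111  0.226]]
top [313. 314.] 289.0 world [0.469 0.079] tray [-0.074  0.017] [29. 25.] 64.71066284179688
top [311. 271.] 229.5 world [0.534 0.083] tray [-0.01   0.029] [27. 26.] 53.57294464111328
top [330. 225.] 271.5 world [0.605 0.055] tray [0.064 0.011] [27. 26.] 30.211395263671875
side [257. 252.] 222.5 world [0.47  0.076] tray [-0.073  0.015] [41. 27.] 65.6913070678711
side [335. 246.] 226.5 world [0.606 0.053] tray [0.065 0.009] [33. 35.] 26.552080154418945
side [292. 243.] 178.0 world [0.534 0.081] tray [-0.009  0.028] [38. 25.] 82.62393951416016
```

```bash
python3 -m creep '[[0.015,-0.461,-0.546,0.06,-60.4],[0.015,-0.461,-0.546,0.06,-60.4],[0.015,-0.461,-0.546,0.06,-60.4],[0.015,-0.461,-0.546,0.06,-60.4],[0.015,-0.461,-0.546,0.06,-60.4],[0.015,-0.461,-0.546,0.06,-60.4],[0.015,-0.461,-0.546,0.06,-60.4],[0.015,-0.461,-0.546,0.06,-60.4],[0.015,-0.461,-0.546,0.06,-60.4],[0.015,-0.461,-0.546,0.06,-60.4],[0.015,-0.461,-0.546,0.06,-60.4],[0.015,-0.461,-0.546,0.06,-60.4],[0.015,-0.461,-0.546,0.06,-60.4],[0.015,-0.461,-0.546,0.06,-60.4],[0.015,-0.461,-0.546,0.06,-60.4],[0.015,-0.461,-0.546,0.06,-60.4],[0.015,-0.461,-0.546,0.06,-60.4],[0.015,-0.461,-0.546,0.06,-60.4],[0.015,-0.461,-0.546,0.06,-60.4],[0.015,-0.461,-0.546,0.06,-60.4]]'
cat > where.py <<'E'
from meas import *
o,R=tray_frame(); s=arm.state(); E=np.array(s["eef_rot"])
print("t",round(s["clock"],2),"tray xy",((np.array(s["tcp_pos"])[:2]-o)@R).round(4),"z",round(s["tcp_pos"][2],4),"toolx in tray",(E[:2,0]@R).round(3),"F",np.round(s["ft_force"],1),"w",round(s["gripper_width"]*93,1),"q",np.round(s["qpos"],2))
E
python3 where.py; python3 - <<'E'
from h import *
c=arm.capture("wrist"); cv2.imwrite("pics/w1.png",c["color"])
E
```

```text
clock: 1.92
tcp_pos: [0.5385, 0.1244, 0.1583]
eef_rot: [[0.992, -0.127, -0.001], [-0.127, -0.992, -0.0], [-0.001, 0.001, -1.0]]
ft_force: [-0.6, 0.4, 1.0]
gripper_width: 0.163
t 1.92 tray xy [-0.0107  0.071 ] z 0.1583 toolx in tray [1.    0.001] F [-0.6  0.4  1. ] w 15.1 q [ 0.14  0.43  1.7  -0.    1.01  0.27]
```

View pics/w1.png

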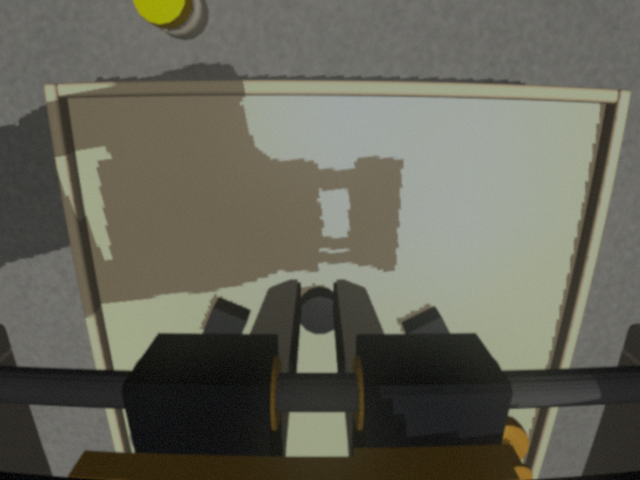

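```bash
python3 -m creep '[[0.015,0,0,0.03,0],[0.015,0,0,0.06,0],[0.015,0,0,0.068,0],[0.015,0,0,0.068,0],[0.015,0,0.01,0.068,0],[0.015,0,0.02,0.068,0],[0.015,0,0.03,0.068,0],[0.015,0,0.042,0.068,0],[0.015,0,0.054,0.068,0],[0.015,0,0.066,0.068,0],[0.015,0,0.08,0.068,0],[0.015,0,0.094,0.068,0],[0.015,0,0.108,0.068,0],[0.015,0,0.122,0.068,0],[0.015,0,0.136,0.068,0],[0.015,0,0.15,0.068,0],[0.015,0,0.15,0.068,0]]'; python3 where.py; python3 - <<'E'
from h import *
c=arm.capture("side"); cv2.imwrite("pics/s2.png",c["color"][150:450,180:480].repeat(2,0).repeat(2,1))
E
```

```text
clock: 3.38
tcp_pos: [0.5195, -0.0266, 0.0908]
eef_rot: [[0.992, -0.129, 0.0], [-0.129, -0.992, -0.0], [0.0, 0.0, -1.0]]
ft_force: [0.4, -0.1, 0.6]
gripper_width: 0.165
t 3.38 tray xy [-0.0103 -0.0811] z 0.0908 toolx in tray [ 1.    -0.002] F [ 0.4 -0.1  0.6] w 15.3 q [-0.14  0.47  1.84 -0.    0.83 -0.01]
```

View pics/s2.png

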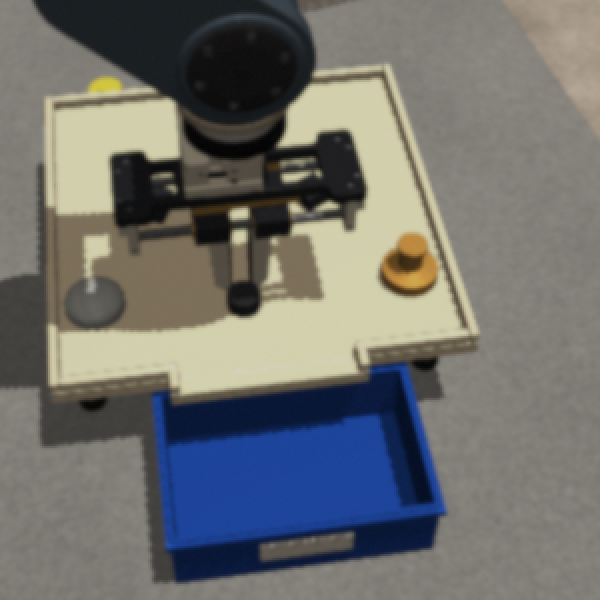

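The core sits centred ahead of the fingers, at about (243,298) in the crop. I'll push it over the lip and move behind block B.

```bash
python3 -m creep '[[0.015,0,0.014,0,0],[0.015,0,0.028,0,0],[0.015,0,0.042,0,0],[0.015,0,0.056,0,0],[0.015,0,0.07,0,0],[0.015,0,0.082,0,0],[0.015,0,0.092,0,0],[0.015,0,0.102,0,0],[0.015,0,0.112,0,0],[0.015,0,0.12,0,0],[0.015,0,0.12,0,0],[0.015,0,0.12,0,0],[0.015,0,0.12,-0.035,0],[0.015,0,0.12,-0.045,0]]'; python3 where.py
python3 -m creep '[[0.015,0.085,-0.254,0,12.5],[0.015,0.085,-0.254,0,12.5],[0.015,0.085,-0.254,0,12.5],[0.015,0.085,-0.254,0,12.5],[0.015,0.085,-0.254,0,12.5],[0.015,0.085,-0.254,0,12.5],[0.015,0.085,-0.254,0,12.5],[0.015,0.085,-0.254,0,12.5],[0.015,0.085,-0.254,0,12.5]]'; python3 where.py; python3 - <<'E'
from h import *
c=arm.capture("side"); cv2.imwrite("pics/s3.png",c["color"][150:450,180:480].repeat(2,0).repeat(2,1))
E
```

```text
clock: 4.6
tcp_pos: [0.5056, -0.1431, 0.1384]
eef_rot: [[0.992, -0.127, 0.002], [-0.127, -0.992, -0.001], [0.002, 0.0, -1.0]]
ft_force: [1.2, 0.5, 1.5]
gripper_width: 0.16
t 4.6 tray xy [-0.0092 -0.1984] z 0.1384 toolx in tray [1. 0.] F [1.2 0.5 1.5] w 14.9 q [-0.36  0.41  1.79  0.    0.94 -0.24]
clock: 5.35
tcp_pos: [0.6211, 0.0992, 0.1353]
eef_rot: [[0.942, -0.337, -0.0], [-0.337, -0.942, -0.0], [-0.0, 0.0, -1.0]]
ft_force: [0.4, -0.5, -0.4]
gripper_width: 0.164
t 5.35 tray xy [0.0744 0.0567] z 0.1353 toolx in tray [ 0.977 -0.214] F [ 0.4 -0.5 -0.4] w 15.3 q [ 0.08  0.58  1.51 -0.    1.05  0.43]
```

View pics/s3.png

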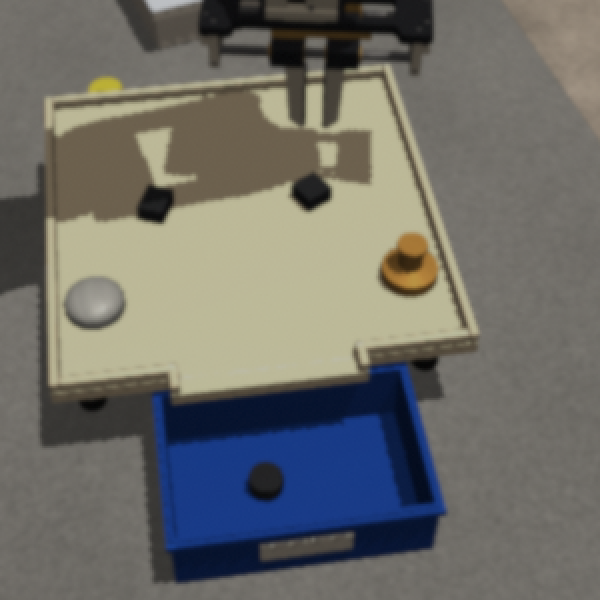

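The core is in the bin, at about (265,480). Next is block B.

```bash
python3 -m creep '[[0.015,0,0,0.025,0],[0.015,0,0,0.045,0],[0.015,0,0,0.045,0],[0.015,0,0,0.045,0],[0.015,0,0.01,0.045,0],[0.015,0,0.02,0.045,0],[0.015,0,0.03,0.045,0],[0.015,0,0.04,0.045,0],[0.015,0,0.052,0.045,0],[0.015,0,0.064,0.045,0],[0.015,0,0.076,0.045,0],[0.015,0,0.09,0.045,0],[0.015,0,0.104,0.045,0],[0.015,0,0.118,0.045,0],[0.015,0,0.132,0.045,0],[0.015,0,0.146,0.045,0],[0.015,0,0.16,0.045,0],[0.015,0,0.16,0.045,0]]'; python3 where.py; python3 - <<'E'
from h import *
c=arm.capture("side"); cv2.imwrite("pics/s4.png",c["color"][150:450,180:480].repeat(2,0).repeat(2,1))
E
```

```text
clock: 6.9
tcp_pos: [0.5659, -0.055, 0.0904]
eef_rot: [[0.94, -0.341, -0.001], [-0.341, -0.94, -0.0], [-0.001, 0.001, -1.0]]
ft_force: [-0.2, -0.1, 0.1]
gripper_width: 0.164
t 6.9 tray xy [ 0.0394 -0.1034] z 0.0904 toolx in tray [ 0.976 -0.218] F [-0.2 -0.1  0.1] w 15.3 q [-0.18  0.55  1.71 -0.    0.89  0.17]
```

View pics/s4.png

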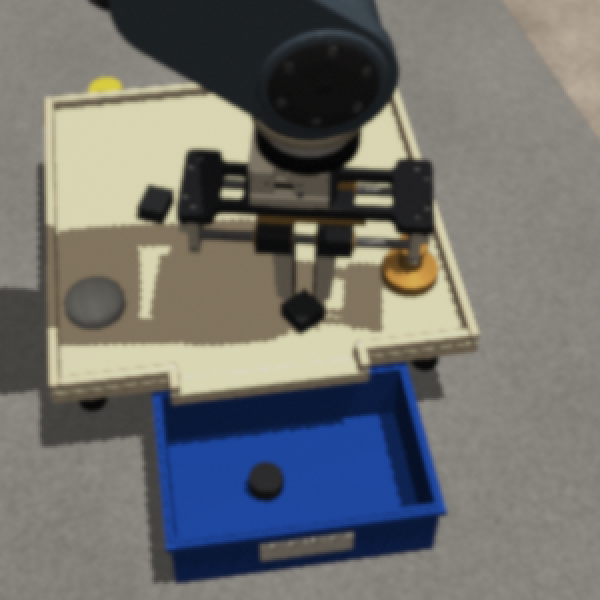

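Block B is cradled corner-first at about (303,311) and on course.

```bash
python3 -m creep '[[0.015,0,0.014,0,0],[0.015,0,0.028,0,0],[0.015,0,0.042,0,0],[0.015,0,0.056,0,0],[0.015,0,0.068,0,0],[0.015,0,0.078,0,0],[0.015,0,0.088,0,0],[0.015,0,0.098,0,0],[0.015,0,0.105,0,0],[0.015,0,0.105,0,0],[0.015,0,0.105,0,0],[0.015,0,0.105,-0.035,0],[0.015,0,0.105,-0.045,0]]'; python3 where.py
python3 -m creep '[[0.015,-0.156,-0.237,0,-27],[0.015,-0.156,-0.237,0,-27],[0.015,-0.156,-0.237,0,-27],[0.015,-0.156,-0.237,0,-27],[0.015,-0.156,-0.237,0,-27],[0.015,-0.156,-0.237,0,-27],[0.015,-0.156,-0.237,0,-27],[0.015,-0.156,-0.237,0,-27],[0.015,-0.156,-0.237,0,-27],[0.015,-0.156,-0.237,0,-27]]'; python3 where.py; python3 - <<'E'
from h import *
c=arm.capture("side"); cv2.imwrite("pics/s5.png",c["color"][150:450,180:480].repeat(2,0).repeat(2,1))
E
```

```text
clock: 8.03
tcp_pos: [0.5326, -0.1513, 0.1385]
eef_rot: [[0.941, -0.339, 0.003], [-0.339, -0.941, -0.001], [0.003, -0.0, -1.0]]
ft_force: [1.1, -0.2, 0.8]
gripper_width: 0.163
t 8.03 tray xy [ 0.0186 -0.2031] z 0.1385 toolx in tray [ 0.976 -0.216] F [ 1.1 -0.2  0.8] w 15.2 q [-0.36  0.45  1.72  0.    0.97 -0.02]
clock: 8.87
tcp_pos: [0.4652, 0.1245, 0.1357]
eef_rot: [[0.992, 0.126, 0.0], [0.126, -0.992, -0.0], [0.0, 0.0, -1.0]]
ft_force: [0.2, -0.7, 0.7]
gripper_width: 0.162
t 8.87 tray xy [-0.0834  0.0618] z 0.1357 toolx in tray [0.968 0.251] F [ 0.2 -0.7  0.7] w 15.1 q [ 0.16  0.34  1.9  -0.    0.9   0.04]
```

View pics/s5.png

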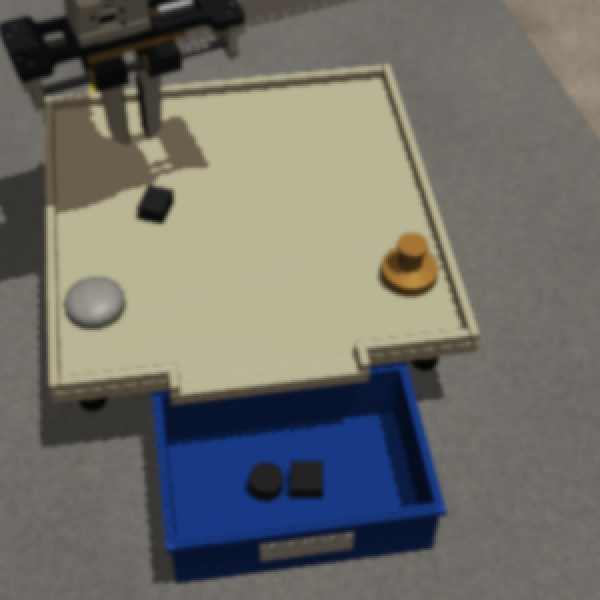

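Core and block B are both in the bin, at (265,480) and (306,479). Block A is at (156,204), ahead of the fingers.

```bash
python3 -m creep '[[0.015,0,0,0.025,0],[0.015,0,0,0.045,0],[0.015,0,0,0.045,0],[0.015,0,0,0.045,0],[0.015,0,0.01,0.045,0],[0.015,0,0.02,0.045,0],[0.015,0,0.03,0.045,0],[0.015,0,0.04,0.045,0],[0.015,0,0.052,0.045,0],[0.015,0,0.064,0.045,0],[0.015,0,0.076,0.045,0],[0.015,0,0.09,0.045,0],[0.015,0,0.104,0.045,0],[0.015,0,0.118,0.045,0],[0.015,0,0.132,0.045,0],[0.015,0,0.146,0.045,0],[0.015,0,0.16,0.045,0],[0.015,0,0.16,0.045,0]]'; python3 where.py; python3 - <<'E'
from h import *
c=arm.capture("side"); cv2.imwrite("pics/s6.png",c["color"][150:450,180:480].repeat(2,0).repeat(2,1))
E
```

```text
clock: 10.42
tcp_pos: [0.4855, -0.0367, 0.0911]
eef_rot: [[0.992, 0.123, 0.001], [0.123, -0.992, -0.0], [0.001, 0.001, -1.0]]
ft_force: [0.0, 0.2, -0.1]
gripper_width: 0.163
t 10.42 tray xy [-0.0428 -0.0955] z 0.0911 toolx in tray [0.969 0.248] F [ 0.   0.2 -0.1] w 15.1 q [-0.17  0.42  1.92 -0.    0.8  -0.29]
```

View pics/s6.png

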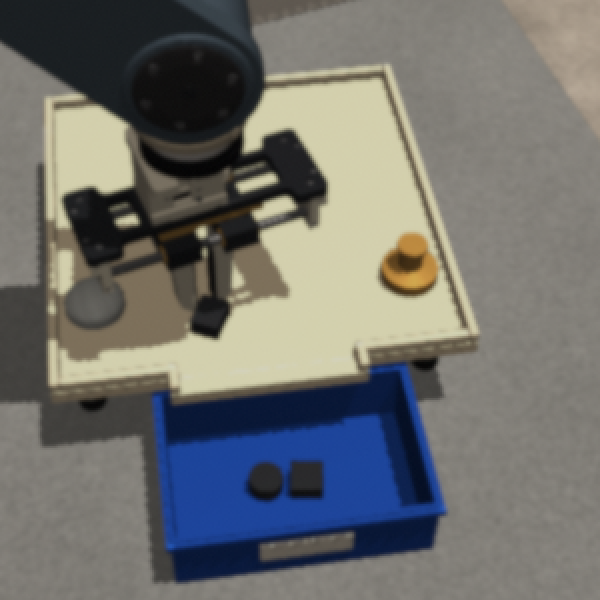

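Block A is held by both fingertips at about (210,317) and clears the blank and cheek.

```bash
python3 -m creep '[[0.015,0,0.014,0,0],[0.015,0,0.028,0,0],[0.015,0,0.042,0,0],[0.015,0,0.056,0,0],[0.015,0,0.068,0,0],[0.015,0,0.078,0,0],[0.015,0,0.088,0,0],[0.015,0,0.098,0,0],[0.015,0,0.108,0,0],[0.015,0,0.111,0,0],[0.015,0,0.111,0,0],[0.015,0,0.111,-0.035,0],[0.015,0,0.111,-0.06,0],[0.015,0,-0.05,-0.12,0],[0.015,0,-0.15,-0.12,0],[0.015,0,-0.15,-0.12,0],[0.015,0,-0.15,-0.12,0],[0.015,0,-0.15,-0.12,0],[0.015,0,-0.15,-0.12,0],[0.015,0,-0.15,-0.12,0]]'; python3 where.py; python3 - <<'E'
from h import *
c=arm.capture("side"); cv2.imwrite("pics/s7.png",c["color"][150:450,180:480].repeat(2,0).repeat(2,1))
a=cv2.imread("pics/side0.png").astype(int); b=c["color"].astype(int)
def cen(im,f):
    m=f(im).astype(np.uint8); m[:260 if f is blue else 0]=0; M=cv2.moments(m,True); return (M["m10"]/max(M["m00"],1),M["m01"]/max(M["m00"],1),M["m00"])
blue=lambda i:(i[...,0]>i[...,2]+50)
brass=lambda i:(i[...,2]>i[...,0]+90)&(i[...,1]<i[...,2]*.75)&(np.arange(640)>350)
def bl(im):
    m=((im.max(2)-im.min(2)<18)&(im.max(2)>80)).astype(np.uint8); n=np.zeros_like(m); n[283:316,208:246]=m[283:316,208:246]; M=cv2.moments(n,True); return M["m10"]/M["m00"],M["m01"]/M["m00"],M["m00"]
for f in(blue,brass): print(np.round(cen(a,f),1),np.round(cen(b,f),1))
print(np.round(bl(a),1),np.round(bl(b),1))
E
```

```text
clock: 12.13
tcp_pos: [0.4653, 0.1185, 0.2117]
eef_rot: [[0.992, 0.127, 0.001], [0.127, -0.992, 0.001], [0.001, -0.001, -1.0]]
ft_force: [-0.1, -0.3, -0.3]
gripper_width: 0.163
t 12.13 tray xy [-0.0825  0.0559] z 0.2117 toolx in tray [0.968 0.253] F [-0.1 -0.3 -0.3] w 15.1 q [0.15 0.23 1.83 0.   1.07 0.02]
[ 323.  389. 6998.] [ 325.9  389.1 6528. ]
[387.1 280.6 234. ] [386.5 280.8 260. ]
[226.9 300.1 548. ] [227.1 300.3 550. ]
```

View pics/s7.png

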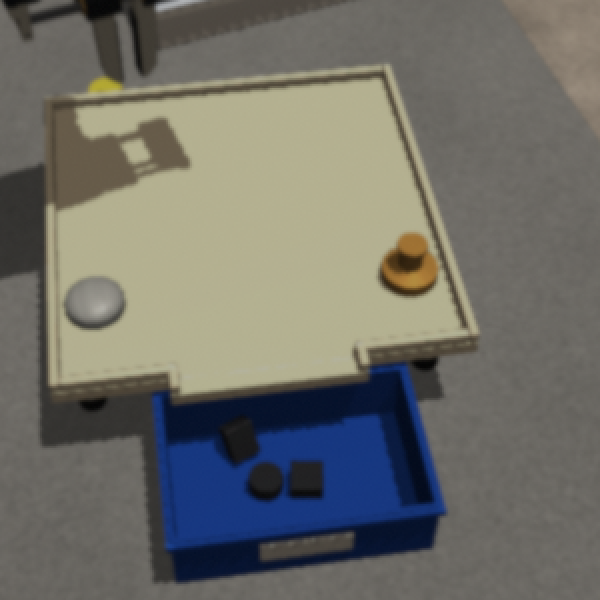

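All three pieces are in the bin, and the bin corners, blank and holder are where they were.

```bash
python3 -c "
from h import *
arm.hand_in()"
```

```text
the job is handed in; nothing more can be done
```

I swept the core, block B and block A, in that order, along the deck and over the lip with nearly closed fingers. All three are in the blue bin, and nothing was gripped or lifted. The job was handed in at about 12 s, well under the 51 s limit.

- **Pieces:** the last side picture shows all three offcuts inside the bin and the deck clear of them. Block A appears tipped against the bin floor or wall rather than lying flat.
- **Blank and holder:** their image centroids moved less than 1 pixel from the first picture.
- **Bin:** its corners stayed at the same pixels in the side pictures taken during the sweeps. Its colour centroid shifted 3 pixels, which I put down to the dark pieces now covering part of its floor.
- **Jar:** I only saw its yellow cap in the side pictures, in the same place each time, and did not measure it.
- **Forces:** the wrist force read under 2 N at the end of every move. I did not record the peaks during the sweeps.

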